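Shut the unpiped loop's valve finger-tight and open the fill cock

ROBOT

A 6-joint arm with a two-finger parallel gripper is mounted at the origin on the work surface. World frame = base frame: x ahead of the robot, y to its left, z up, the work surface at z = 0. Lengths are in m, angles in rad, forces in N, time in s.
With the tool pointing down it reaches from about 0.35 to 0.975 m from the base axis. Payload 4.9 kg.
Tool frame: the origin (TCP) lies at the very end of the fingers, on their centre line; the grasp point (between the pads) lies 19 mm behind it (pinch_z is the distance from the TCP to the grasp point, in m); z points along the fingers, y is the line along which they close (so a half turn about z gives the same grasp; the last joint's range is limited). The gripper opens to 85 mm and grips with 20 to 120 N. Pads are 22 mm wide; open, the fingers measure 114 mm over their backs; the gripper's body (76 mm by 85 mm) begins 54 mm behind the grasp point. The pads swing forward as they close: fully open they stand 13 mm farther back than shut.
Start: joints at [0.994, 0.053, 1.613, -0, 1.476, -0.119], TCP at [0.276, 0.561, 0.231] pointing down, gripper open.
Joint ranges: [-3.01, 3.01], [-1.01, 2.22], [0.06, 2.58], [-1.02, 4.17], [0.09, 2.62], [-3.14, 3.14]. Speed limits (rad/s): [2.57, 2.57, 3.14, 3.14, 3.14, 3.14].

INTERFACE

Orientations are given as a unit quaternion [w, x, y, z].
In Python, from plant import * gives the robot as it stands. The module is installed in compiled form; this text tells all that it offers.
- The arm moves only by the tool play_rows, never from a script. Its arguments are lists of equal length, an entry for each row: "linear": the shift along the world's x, y, z in m, a list of three; "turn": the turn about the world's z in degrees. A call has 1 to 8 rows; each row shifts and turns the commanded pose from where the row before left it; what a row does not reach is not made up. A row lasts 1/8 s, in which the tool goes at most 62.5 mm and 10.7 degrees, less where a joint would pass 70% of its speed; a pose out of reach is approached as far as the arm can. A call is refused whole if a number of a shift passes 0.0625 or a number of a turn 10.7, either way. A call with a gripper value outside its range is refused whole. "hand" is the finger opening in m, from 0 to 0.0854, set as the call begins (left out, the last holds). The fingers move at their own pace and stop on an object; the grip force is fixed at half the most. Time passes only in rows, so rows that do not move let the fingers close. It gives the time, the measured TCP pose, the force, the opening and the grip force at its end, in the units of the state.
- state(): the state, without advancing time (a new reading comes with each control period).
- grab_frame(name): name is "side" or "top"; returns the picture (480x640x3 uint8, red, green, blue); there is no depth.
- camera_info(name): a dict with "camera_matrix" (3x3 intrinsics, pixels), "distortion" ([k1, k2, p1, p2, k3] as OpenCV has them; the pictures are not rectified), "origin" and "attitude" of the camera in the world. Camera axes: x right, y down, z forward; pixel columns grow to the right and rows downward; lengths in m; the calibration is good to about 2 mm. A picture is of the moment at which its call begins. camera_info takes no time and is no camera call.
- job_done(): hands the job in; it is judged then, once.
Trained networks look in the newest picture that a camera, given by its name, has taken for a name from the list of things; names that differ only in an ending like _2 or _b are one class to them, and where a whole thing is asked for, a point or a joint stands for the part that bears it (a point fixed in the world has none). Each returns a list of dicts, best first, with "p" (0 to 1); they miss things now and then, are a little off and sometimes report something else, mostly with a low value. They report only what shows in the picture. A call takes as long as a camera call.
- trace(camera, thing): "region" (480x640 bool, what is visible of it) and "location" ([column, row] in pixels, amid what is visible of it).
The state is a dict: "time": time; "joint_pos": joint angles; "joint_vel": joint speeds; "joint_efforts": joint torques, N m; "tool_pos": TCP position; "tool_rot": TCP orientation; "contact_force": force on the tool from outside, world axes, zero at the start; "ft_torque": the same for the moment, N m; "gripper_width": opening from 0.0 (shut) to 1.0 (fully open); "grasp_force": force on a finger pad.
Only numpy, scipy, OpenCV 4.12 (cv2) and the standard library are available. Lean on these libraries where they do the work, as an engineer would, in place of code of your own. Each camera call takes 0.05 s, during which the arm holds its last target. There are 200 camera calls.

TASK

This heating manifold is about to be filled, but one of its five outlets still has no pipe. Turn that outlet's cap clockwise until the valve is felt to meet its seat and is finger-tight, no harder, or the rubber is crushed; then open the fill cock at the end of the bar by turning its black handle counter-clockwise a full quarter turn, in line with the bar. The other four valves are already balanced: do not touch them, and leave everything else where it lies.

Things in the scene. Friction and masses are not known exactly. Their poses are not given: they have to be found in the camera images.
- manifold: Heating manifold on a fixed plywood board (250 x 500 x 18 mm). Origin: on the table under the bar's middle; y along the bar to the fill cock (at y = 190 mm), x away from the robot, the way outlets and pipes point, z up. Brass bar 32 mm thick, axis 62 mm above the table. Five valve segments at y = -110, -55, 0, 55, 110 mm, in any order; pressure gauge (142 mm high) at y = -195 mm.
- loop_a: The valve segment whose outlet has no pipe: a bare threaded brass stub 46 mm long from the bar's axis, open at its end. It may sit at any of the five places. Origin: on the table under its valve's axis; axes as the manifold's.
- cap_a (a joint): Turn of loop_a's cap, rad, clockwise from above positive (closing), 0 to 2.9; starts at 0 to 0.4. Steady drag of 0.08 N m, which points either way once the hand stops; stays where left. Somewhere between 0.8 and 2.2, unmarked and different each time, the valve meets its rubber seat; from there the rubber adds 0.9 N m per rad. Tight at 0.2 N m from the rubber; above 0.36 N m it is crushed.
- grip_a (a point): Grip point of loop_a's cap, on its axis, 119 mm above the table. All five caps are alike, white: round skirt 34 mm across, 85 to 107 mm above the table, and on it a wing (straight grip rib) 32 mm long, 10 mm thick, 107 to 129 mm above the table. x axis along the wing, z up; turns with the cap.
- disc (a joint): Squeeze of the rubber on loop_a's valve disc, hidden in the brass, m: 0 = not on its seat, 0.25 mm per rad turned past the seat (thread of 1.6 mm). 0.01 to 0.10 mm is wanted (0.055 mm is right), far finer than this reading shows: go by the torque on the cap. Let go, a squeeze above 0.022 mm eases back to about 0.022 mm and stays.
- cock (a joint): Turn of the fill cock's handle, rad, counter-clockwise seen from above positive: 0 = shut (handle across the bar), 1.57 = fully open (handle along the bar, metal stop). Starts at 0 to 0.1. Steady drag of 0.08 N m; stays where it is left.
- cock_grip (a point): Grip point of the fill cock's handle, on its axis, 105.5 mm above the table. Black butterfly handle: straight wing 52 mm long, 9 mm thick, 93 to 116 mm above the table, over the brass cock body (38 mm wide, top 81 mm above the table). x axis along the wing, z up; turns with the handle.
- loop_b: A neighbouring valve segment, its outlet fitted with a nut and a white pipe 16 mm thick that ends 175 mm from the bar's axis. Already balanced: to be left untouched. Origin and axes as loop_a's; segments are 55 mm apart.
- grip_b (a point): Point on the axis of loop_b's cap, 119 mm above the table; x axis along its wing.
- loop_c: A neighbouring valve segment, its outlet fitted with a nut and a white pipe 16 mm thick that ends 175 mm from the bar's axis. Already balanced: to be left untouched. Origin and axes as loop_a's; segments are 55 mm apart.
- grip_c (a point): Point on the axis of loop_c's cap, 119 mm above the table; x axis along its wing.
- loop_d: A neighbouring valve segment, its outlet fitted with a nut and a white pipe 16 mm thick that ends 175 mm from the bar's axis. Already balanced: to be left untouched. Origin and axes as loop_a's; segments are 55 mm apart.
- grip_d (a point): Point on the axis of loop_d's cap, 119 mm above the table; x axis along its wing.
- loop_e: A neighbouring valve segment, its outlet fitted with a nut and a white pipe 16 mm thick that ends 175 mm from the bar's axis. Already balanced: to be left untouched. Origin and axes as loop_a's; segments are 55 mm apart.
- grip_e (a point): Point on the axis of loop_e's cap, 119 mm above the table; x axis along its wing.
- nut: Loose brass hexagon nut, 33 mm wide, 18 mm high, on the mounting board on the robot's side of the bar. Origin: centre of its underside.
- elbow: Loose brass pipe elbow, about 45 x 31 mm, 43 mm high, on the mounting board beyond the bar. Origin: centre of its foot.
- spare_cap: A spare white cap like those on the valves (34 mm across, 44 mm high), standing loose on the table. Origin: centre of its underside.
- spanner: Steel spanner 200 mm long, 8 mm thick, lying on the table. Origin: middle of its underside.
- tumbler: White ceramic tumbler, 68 mm across, 95 mm high, on the table. Origin: centre of its underside.

How it is judged:
On the way, in this order (a step that is already met when the one before it is completed fails the run):
1. the bare outlet's valve is shut finger-tight, its rubber squeezed by more than 0.01 mm (value of joint disc above 1e-05 m), for 0.3 s.
2. the fill cock is open, its handle turned past 1.4 rad (value of joint cock above 1.4 rad), for 0.2 s.
At the end, for the whole second after the job is handed in: The bare outlet's valve stays shut, its rubber squeezed by 0.01 to 0.10 mm (0.04 to 0.40 rad past the seat); the fill cock's handle stands past 1.4 rad (80 degrees); both are at rest (value of joint disc between 1e-05 and 0.0001 m and value of joint cock above 1.4 rad and velocity of joint each of cock, cap_a below 0.05 rad/s); the robot touches nothing.
It fails at once if the rubber is squeezed by more than 0.10 mm (0.36 N m from the rubber) (value of joint disc above 0.0001 m).
It fails at once if a neighbouring valve segment, its cap or its pipe is touched with more than 0.5 N (contact force between any of the fingers, the arm and loop_b above 0.5 N or contact force between any of the fingers, the arm and loop_c above 0.5 N or contact force between any of the fingers, the arm and loop_d above 0.5 N or contact force between any of the fingers, the arm and loop_e above 0.5 N).
It fails at once if a loose thing is moved by more than 15 mm (distance of any of nut, elbow, spare_cap, spanner, tumbler from where it was at the start of the episode above 0.015 m).
It also fails if it takes over 69 s, if anything falls off the work surface, if the arm or the gripper's body presses on something with over 40 N, if the wrist force passes 120 N, or if a joint passes its speed limit or range.

## Working session

There is one attempt and no reset: what is moved stays moved. The work goes in short steps, Python scripts to look and compute and a tool call to move; the robot and the scene stay as the last step left them, time stands still between calls to the robot, and variables do not carry over. Pictures are saved under pics/ and viewed, at most 10 in all, crops included, and the job is handed in when it is done.

Besides the shell and the picture viewer there is one more tool, called after "Call:" as a command line: name --pt "numbers of a row" for each row, then --argument value for the rest. play_rows: Moves the arm, as the interface text tells. Its arguments: {"type":"object","properties":{"linear":{"type":"array","items":{"type":"array","items":{"type":"number"}}},"turn":{"type":"array","items":{"type":"number"}},"hand":{"type":"number"}},"required":["linear","turn"]}

```bash
mkdir -p pics
python3 - <<'E'
from plant import *
import cv2
for n in("side","top"):
    im=grab_frame(n); cv2.imwrite(f"pics/{n}0.png",im[:,:,::-1]); 
    c=camera_info(n); print(n,c)
print(state())
E
```

```text
side {'camera_matrix': array([[589.51465563,   0.        , 311.67131204],
       [  0.        , 589.51465563, 233.2043813 ],
       [  0.        ,   0.        ,   1.        ]]), 'distortion': array([-0.04515186,  0.        ,  0.        ,  0.        ,  0.        ]), 'origin': array([0.45022204, 0.92515875, 0.91493578]), 'attitude': array([ 0.01366088, -0.05587627,  0.91217178, -0.40575098])}
top {'camera_matrix': array([[539.66105   ,   0.        , 309.95626712],
       [  0.        , 539.66105   , 230.83777034],
       [  0.        ,   0.        ,   1.        ]]), 'distortion': array([-0.01348279,  0.        ,  0.        ,  0.        ,  0.        ]), 'origin': array([0.40984437, 0.02326856, 1.40353639]), 'attitude': array([-0.02549773,  0.70867666, -0.70457003,  0.02661454])}
{'time': 0.1, 'joint_pos': array([ 9.94037545e-01,  5.33206205e-02,  1.61414775e+00, -1.66267481e-05,
        1.47601340e+00, -1.19010974e-01]), 'joint_vel': array([-0.00018086,  0.00020981, -0.00373225,  0.00052405,  0.00126293,
       -0.0003743 ]), 'joint_efforts': array([ 1.42325016e-04, -3.94905746e+01, -3.71362567e+01, -9.54621692e-05,
        3.96564908e-03,  1.81152825e-05]), 'tool_pos': array([0.27590574, 0.56017521, 0.23017284]), 'tool_rot': array([-3.14229859e-04,  2.26880062e-01,  9.73922248e-01, -8.90796315e-04]), 'contact_force': array([ 0.61744444,  0.0081752 , -0.20024984]), 'ft_torque': array([ 0.02291897, -0.05079902,  0.01419565]), 'grasp_force': 0.0, 'gripper_width': 0.9979096703325343}
```

View pics/top0.png

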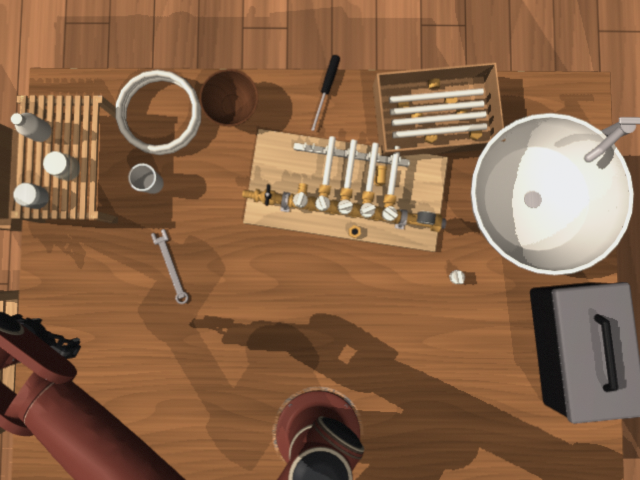

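View pics/side0.png

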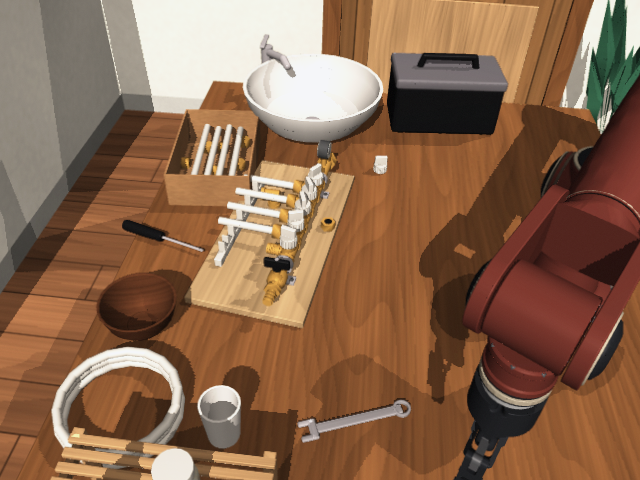

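```bash
cat > h.py <<'E'
import numpy as np, cv2
from scipy.spatial.transform import Rotation as R
from plant import *
def cam(n):
    c=camera_info(n); q=np.array(c["attitude"]); r=R.from_quat(q[[1,2,3,0]]).as_matrix()
    return c["camera_matrix"],c["distortion"],np.array(c["origin"]),r
def ray(n,uv):
    K,d,o,r=cam(n); p=cv2.undistortPoints(np.array(uv,float).reshape(-1,1,2),K,d).reshape(-1,2)
    return o,np.c_[p,np.ones(len(p))]@r.T
def onplane(n,uv,z):
    o,v=ray(n,uv); return o+v*((z-o[2])/v[:,2])[:,None]
def proj(n,P):
    K,d,o,r=cam(n); rv=cv2.Rodrigues(r.T)[0]
    return cv2.projectPoints(np.array(P,float).reshape(-1,1,3),rv,-r.T@o,K,d)[0].reshape(-1,2)
E
python3 - <<'E'
from h import *
t=cv2.imread("pics/top0.png");s=cv2.imread("pics/side0.png")
a=cv2.resize(t[170:245,235:450],None,fx=3.7,fy=3.7,interpolation=cv2.INTER_CUBIC)
b=cv2.resize(s[140:310,190:350],None,fx=3.5,fy=3.5,interpolation=cv2.INTER_CUBIC)
cv2.imwrite("pics/ct.png",a);cv2.imwrite("pics/cs.png",b)
for n in("top","side"):
  grab_frame(n)
  for th in("grip_a","cock_grip","loop_a","manifold"):
    for r in trace(n,th)[:6]:
      m=r["region"].astype(np.uint8); print(n,th,round(r["p"],2),np.round(r["location"],1),m.sum(),np.round(cv2.minAreaRect(cv2.findNonZero(m)),1).tolist() if 0 else cv2.minAreaRect(cv2.findNonZero(m)) if m.any() else "")
E
```

```text
top grip_a 0.63 [321.9 201.6] 178 ((322.0000305175781, 203.50003051757812), (13.435027122497559, 14.849241256713867), 45.0)
top grip_a 0.6 [367.6 210.9] 161 ((366.5, 209.5), (13.0, 13.0), 90.0)
top grip_a 0.59 [390.9 212.8] 166 ((389.0000305175781, 213.0), (12.727920532226562, 14.142135620117188), 45.0)
top grip_a 0.58 [298.6 200.2] 144 ((300.0, 199.5), (13.0, 12.0), 90.0)
top grip_a 0.58 [341.8 208. ] 183 ((344.0, 206.0), (14.0, 14.0), 90.0)
top cock_grip 0.48 [265.6 192.3] 132 ((267.5, 194.5), (21.0, 7.0), 90.0)
top loop_a 0.94 [325.1 189.3] 721 ((326.6756591796875, 173.94595336914062), (21.700664520263672, 74.96593475341797), 9.462322235107422)
top loop_a 0.83 [367.3 194.8] 740 ((366.00958251953125, 180.8770751953125), (21.059043884277344, 76.05252838134766), 0.8814040422439575)
top loop_a 0.82 [387.8 203.3] 660 ((393.2500305175781, 187.25), (21.768890380859375, 68.6406478881836), 11.309932708740234)
top loop_a 0.62 [347.6 194.9] 684 ((343.9402160644531, 177.88369750976562), (21.04366111755371, 74.06815338134766), 0.8814040422439575)
top manifold 0.62 [337.2 185.4] 14736 ((345.773
[... 1119 characters left out ...]
.5552520751953), (29.98990249633789, 77.28589630126953), 82.09283447265625)
side loop_a 0.62 [282.7 206.3] 684 ((270.34149169921875, 204.5731658935547), (84.63712310791016, 30.536937713623047), 4.969740867614746)
side loop_a 0.59 [274.8 227. ] 850 ((262.3321533203125, 228.29592895507812), (29.885814666748047, 87.22921752929688), 84.99935913085938)
side loop_a 0.54 [289.9 236.3] 353 ((288.0, 237.0), (24.0, 16.0), 90.0)
side manifold 0.89 [271.9 260.1] 13516 ((273.692138671875, 227.3377685546875), (121.27288055419922, 198.9171142578125), 19.358993530273438)
side manifold 0.4 [219.7 414.7] 2135 ((222.1000213623047, 415.79998779296875), (61.66440963745117, 42.058292388916016), 71.56504821777344)
```

View pics/ct.png

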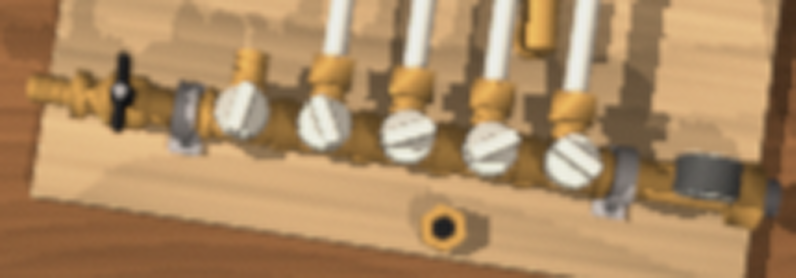

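View pics/cs.png

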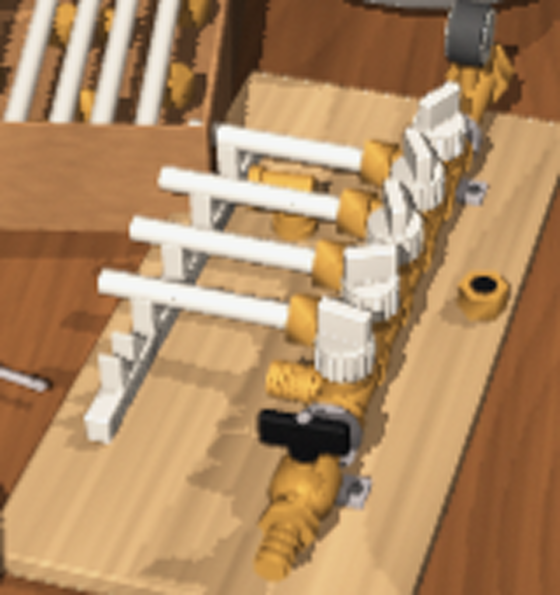

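Run:
```python
from h import *
from scipy.optimize import least_squares
s=state(); q=s["tool_rot"]; M=R.from_quat(np.array(q)[[1,2,3,0]]).as_matrix(); print("tool y",M[:,1],"deg",np.degrees(np.arctan2(M[1,1],M[0,1])))
ys=[.110,.055,0,-.055,-.110]
top=[(300,199.5),(322,203.5),(344,206),(366.5,209.5),(389,213)]; tc=(267.5,193.5)
side=[(288,237),(295,220),(303,203),(308.7,188.2),(314.6,175)]; sc=(276,265)
def pts(p,z):
    x,y,a=p[:3]; e=np.array([-np.sin(a),np.cos(a)])
    return np.array([[x+e[0]*v,y+e[1]*v,z] for v in ys]+[[x+e[0]*.19,y+e[1]*.19,.1055]])
def f(p,w=(1,1)):
    return np.r_[w[0]*(proj("top",pts(p,.110))-np.array(top+[tc])).ravel(),w[1]*(proj("side",pts(p,.107))-np.array(side+[sc])).ravel()]
for w in((1,1),(1,0),(0,1)):
    r=least_squares(f,[.5,0,-.1],args=(w,)); print(w,r.x,"yaw deg",np.degrees(r.x[2]),"res",np.round(r.fun,1).tolist()); 
    if w==(1,1): best=r.x
print("cap",pts(best,.119)[0],"cock",pts(best,.119)[5])
# rectified views around cap a
P=pts(best,.119)
out=[]
for n in("top","side"):
    im=cv2.imread(f"pics/{n}0.png")
    for c,z in((P[0],.129),(P[5],.116)):
        g=np.linspace(.035,-.035,280); X,Y=np.meshgrid(g,g,indexing="ij")
        uv=proj(n,np.c_[(c[0]+X).ravel(),(c[1]+Y).ravel(),np.full(X.size,z)]).astype(np.float32).reshape(280,280,2)
        o=cv2.remap(im,uv,None,cv2.INTER_CUBIC); cv2.drawMarker(o,(140,140),(0,0,255)); out.append(o)
cv2.imwrite("pics/rect.png",np.vstack([np.hstack(out[:2]),np.hstack(out[2:])]))
```

```text
tool y [4.41968726e-01 8.97030457e-01 6.95570923e-05] deg 63.77043873818794
(1, 1) [ 0.56581376 -0.059564   -0.14660997] yaw deg -8.400132347118097 res [-1.4, -0.3, -0.8, -0.9, -0.3, 0.0, -0.2, -0.0, -0.2, -0.1, -1.4, 0.9, -0.1, -1.2, 0.4, -1.1, -0.6, -0.0, 0.3, -0.2, 0.6, -1.0, 0.1, -1.9]
(1, 0) [ 0.56551187 -0.06127776 -0.15272947] yaw deg -8.750754245310352 res [-0.6, -0.5, -0.1, -0.9, 0.4, 0.2, 0.5, 0.3, 0.5, 0.3, -0.7, 0.6, -0.0, -0.0, 0.0, -0.0, -0.0, -0.0, 0.0, -0.0, 0.0, -0.0, -0.0, -0.0]
(0, 1) [ 0.56587349 -0.05647975 -0.14187571] yaw deg -8.128879598467066 res [-0.0, -0.0, -0.0, -0.0, -0.0, 0.0, -0.0, -0.0, -0.0, -0.0, -0.0, 0.0, -0.1, -0.1, 0.3, -0.2, -0.8, 0.8, 0.0, 0.6, 0.3, -0.3, 0.3, -0.7]
cap [0.58188314 0.04925592 0.119     ] cock [0.59356997 0.12839768 0.1055    ]
```

View pics/rect.png

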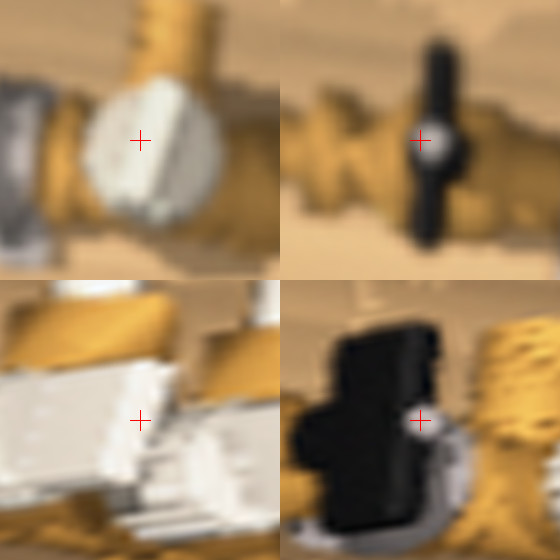

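Call:
play_rows --pt "0.03 -0.05 0" --pt "0.03 -0.05 0" --pt "0.03 -0.05 0" --pt "0.03 -0.05 0" --pt "0.03 -0.05 0" --pt "0.03 -0.05 0" --pt "0.03 -0.05 0" --pt "0.03 -0.05 0" --turn '[1, 1, 1, 1, 1, 1, 1, 1]' --hand 0.034

```text
time: 1.6
tool_pos: [0.517, 0.1589, 0.2317]
tool_rot: [0.0, 0.158, 0.987, 0.0]
contact_force: [0.8, 0.0, 0.3]
gripper_width: 0.396
grasp_force: 0.0
```

Run:
```python
from h import *
for n,c,z in(("top",(.581,.047),.129),("side",(.581,.047),.129)):
    im=cv2.imread(f"pics/{n}0.png")
    g=np.linspace(.024,-.024,400); X,Y=np.meshgrid(g,g,indexing="ij")
    uv=proj(n,np.c_[(c[0]+X).ravel(),(c[1]+Y).ravel(),np.full(X.size,z)]).astype(np.float32).reshape(400,400,2)
    o=cv2.remap(im,uv,None,cv2.INTER_LINEAR); v=o.min(2)
    cv2.imwrite(f"pics/r_{n}.png",o)
    for th in(190,205,215,225,235):
        m=(v>th).astype(np.uint8); k,l,st,ce=cv2.connectedComponentsWithStats(m)
        if k<2: continue
        i=1+np.argmax(st[1:,4]); p=np.argwhere(l==i)-200.; cc=np.cov(p.T); w,V=np.linalg.eigh(cc); d=V[:,1]
        print(n,th,st[i,4],"off x,y mm",-p.mean(0)*.12,"size",np.sqrt(12*w)*.12,"ang",np.degrees(np.arctan(d[1]/d[0])))
a=cv2.imread("pics/r_top.png");b=cv2.imread("pics/r_side.png")
for o in(a,b): o[:]=cv2.createCLAHE(3,(1,1)).apply(o.min(2))[:,:,None]; cv2.drawMarker(o,(200,200),(0,0,255))
cv2.imwrite("pics/r2.png",np.hstack([a,b]))
```

```text
top 190 23270 off x,y mm [0.10748947 3.18820971] size [12.91321969 26.57254306] ang -27.51406020620592
top 205 12089 off x,y mm [0.71400447 0.85002564] size [ 6.59239075 26.19172004] ang -20.088297734066447
top 215 7006 off x,y mm [0.87429061 0.55101342] size [ 4.1496501  24.12440821] ang -18.698566573178322
side 190 74280 off x,y mm [-4.07066397  1.37357351] size [26.33312395 52.54965961] ang 63.11892531422345
side 205 20529 off x,y mm [1.01015344 5.13256174] size [10.44207384 28.25830226] ang -18.98791668300341
side 215 16375 off x,y mm [0.95654107 4.79267176] size [ 8.50090064 27.79821162] ang -18.881462434431796
side 225 12043 off x,y mm [1.07629328 4.69136926] size [ 6.67103226 26.77907261] ang -18.958207510001746
side 235 45 off x,y mm [8.71733333 4.00266667] size [0.68144494 1.11819825] ang 19.39448447246692
```

View pics/r2.png

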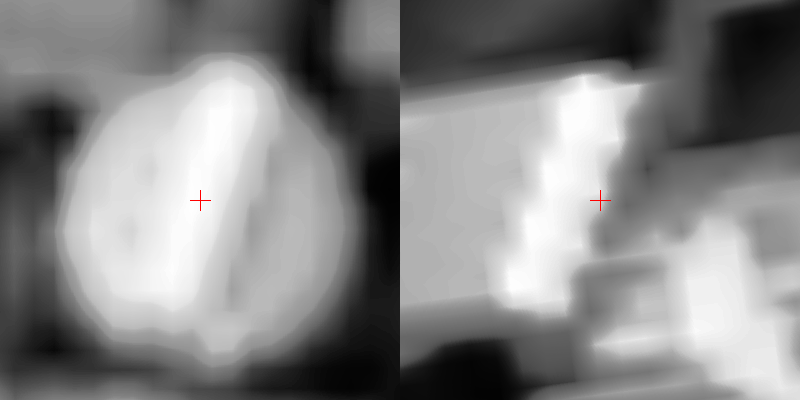

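Call:
play_rows --pt "0.033 -0.0505 0" --pt "0.033 -0.0605 0" --pt "0 0 -0.03" --pt "0 0 -0.03" --pt "0 0 -0.025" --pt "0 0 -0.015" --pt "0 0 -0.01" --pt "0 0 -0.0085" --turn '[0, 0, 0, -0.8, 0, 0, 0, 0]' --hand 0.034

```text
time: 2.6
tool_pos: [0.5797, 0.0553, 0.1131]
tool_rot: [0.001, 0.165, 0.986, 0.0]
contact_force: [-0.0, 0.7, -0.1]
gripper_width: 0.397
grasp_force: 0.0
```

Run:
```python
from h import *
s=state();print({k:s[k] for k in("time","tool_pos","tool_rot","contact_force","ft_torque","gripper_width")})
o=[]
for n in("top","side"):
    im=grab_frame(n)[:,:,::-1]; c=proj(n,[s["tool_pos"]])[0].astype(int)
    w=im[c[1]-50:c[1]+50,c[0]-65:c[0]+65]; o.append(cv2.resize(w,(400,308),interpolation=cv2.INTER_CUBIC))
cv2.imwrite("pics/g1.png",np.hstack(o))
```

```text
{'time': 2.6, 'tool_pos': array([0.57968382, 0.05532631, 0.11314269]), 'tool_rot': array([6.57332361e-04, 1.65239449e-01, 9.86253256e-01, 8.88609099e-05]), 'contact_force': array([-0.02824304,  0.72428167, -0.08651363]), 'ft_torque': array([-0.04747717, -0.00087646, -0.03284026]), 'gripper_width': 0.3972300046044764}
```

View pics/g1.png

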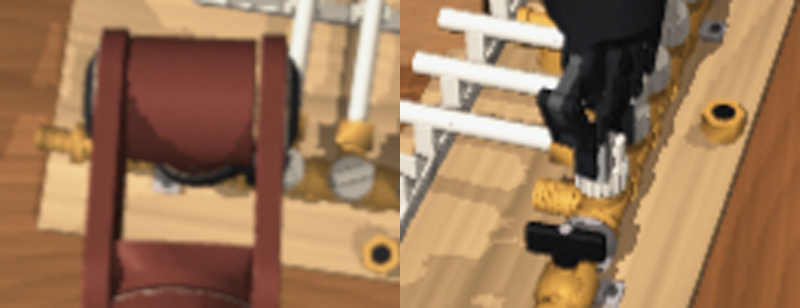

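Call:
play_rows --pt "0.0023 -0.006 -0.001" --pt "0 0 0" --turn '[0, 0]'

```text
time: 2.95
tool_pos: [0.5821, 0.0488, 0.1126]
tool_rot: [0.001, 0.166, 0.986, 0.0]
contact_force: [-0.1, 0.4, 1.1]
gripper_width: 0.394
grasp_force: 0.0
```

Call:
play_rows --pt "0 0 0" --pt "0 0 0" --turn '[0, 0]' --hand 0.018

```text
time: 3.2
tool_pos: [0.5816, 0.0493, 0.1121]
tool_rot: [0.0, 0.165, 0.986, 0.0]
contact_force: [-0.8, -0.4, -0.6]
gripper_width: 0.21
grasp_force: 0.0
```

Call:
play_rows --pt "0 0 0" --pt "0 0 0" --pt "0 0 0" --turn '[0, 0, 0]' --hand 0.0

```text
time: 3.58
tool_pos: [0.5813, 0.0486, 0.1122]
tool_rot: [-0.0, 0.165, 0.986, -0.001]
contact_force: [-3.3, -4.9, 3.3]
gripper_width: 0.097
grasp_force: 62.5
```

```bash
cat > s.py <<'E'
from h import *
s=state();q=s["tool_rot"];print(round(s["time"],2),"pos",np.round(s["tool_pos"]*1e3,1),"yaw",round(np.degrees(2*np.arctan2(q[2],q[1])-np.pi/2),2),"F",np.round(s["contact_force"],1),"T",np.round(s["ft_torque"],3),"w",round(s["gripper_width"]*85.4,1),"g",s["grasp_force"],"j6",s["joint_pos"][5],s["joint_efforts"][5])
E
python3 s.py
```

```text
3.58 pos [581.3  48.6 112.2] yaw 70.97 F [-3.3 -4.9  3.3] T [-0.688  0.517  0.001] w 8.3 g 62.52445578575134 j6 -1.2816339574925908 -0.008312335994560272
```

Call:
play_rows --pt "-0.0002 -0.0006 0" --pt "0 0 0" --pt "0 0 0" --pt "0 0 0" --pt "0 0 0" --pt "0 0 0" --pt "0 0 0" --pt "0 0 0" --turn '[-2.5, -2.5, -2.5, -2.5, -2.5, -2.5, -2.5, -2.5]'

```text
time: 4.58
tool_pos: [0.5815, 0.049, 0.1122]
tool_rot: [0.0, 0.335, 0.942, 0.0]
contact_force: [-0.3, -0.5, 2.9]
gripper_width: 0.097
grasp_force: 62.4
```

```bash
python3 s.py
```

```text
4.58 pos [581.5  49.  112.2] yaw 50.9 F [-0.3 -0.5  2.9] T [-0.144  0.233  0.093] w 8.3 g 62.36021161079407 j6 -0.9324249593355586 -0.20669749472290277
```

Call:
play_rows --pt "0 0 0" --pt "0 0 0" --pt "0 0 0" --pt "0 0 0" --turn '[-1.5, -1.5, -1.5, -1.5]'

```text
time: 5.08
tool_pos: [0.5816, 0.0491, 0.1122]
tool_rot: [0.0, 0.384, 0.923, 0.001]
contact_force: [-0.4, 2.0, 5.0]
gripper_width: 0.098
grasp_force: 62.5
```

```bash
python3 s.py
```

```text
5.08 pos [581.6  49.1 112.2] yaw 44.89 F [-0.4  2.   5. ] T [0.339 0.019 0.139] w 8.3 g 62.52807855606079 j6 -0.8273510368010744 -0.09068714221939445
```

Call:
play_rows --pt "0 0 0" --pt "0 0 0" --pt "0 0 0" --pt "0 0 0" --turn '[-1.5, -1.5, -1.5, -1.5]'

```text
time: 5.58
tool_pos: [0.5817, 0.0491, 0.1122]
tool_rot: [0.0, 0.432, 0.902, 0.001]
contact_force: [2.2, 3.8, 4.9]
gripper_width: 0.097
grasp_force: 62.6
```

```bash
python3 s.py
```

```text
5.58 pos [581.7  49.1 112.2] yaw 38.87 F [2.2 3.8 4.9] T [ 0.843 -0.299  0.137] w 8.3 g 62.628360986709595 j6 -0.7224697389718067 -0.08415761170908809
```

Call:
play_rows --pt "0.0003 0.0005 0" --pt "0 0 0" --pt "0 0 0" --pt "0 0 0" --turn '[0, -1.5, -1.5, -1.5]'

```text
time: 6.08
tool_pos: [0.5818, 0.0492, 0.1121]
tool_rot: [0.0, 0.466, 0.885, 0.0]
contact_force: [1.1, 3.0, 5.1]
gripper_width: 0.102
grasp_force: 62.7
```

```bash
python3 s.py
```

```text
6.08 pos [581.8  49.2 112.1] yaw 34.39 F [1.1 3.  5.1] T [ 0.566 -0.228  0.097] w 8.7 g 62.717463970184326 j6 -0.6433667043253268 -0.08620350155979395
```

Call:
play_rows --pt "0 0 0" --pt "0 0 0" --pt "0 0 0" --pt "0 0 0" --turn '[-1.5, -1.5, -1.5, -1.5]'

```text
time: 6.58
tool_pos: [0.582, 0.0493, 0.1122]
tool_rot: [0.0, 0.512, 0.859, 0.0]
contact_force: [2.0, 3.8, 4.9]
gripper_width: 0.103
grasp_force: 62.7
```

```bash
python3 s.py
```

```text
6.58 pos [582.   49.3 112.2] yaw 28.39 F [2.  3.8 4.9] T [ 0.636 -0.268  0.102] w 8.8 g 62.67279624938965 j6 -0.538685363499683 -0.08556874701753259
```

Call:
play_rows --pt "0.0003 0.0005 0" --pt "0 0 0" --pt "0 0 0" --pt "0 0 0" --turn '[-1.5, -1.5, -1.5, -1.5]'

```text
time: 7.08
tool_pos: [0.5822, 0.0494, 0.1122]
tool_rot: [0.0, 0.556, 0.831, -0.0]
contact_force: [1.1, 2.5, 5.7]
gripper_width: 0.099
grasp_force: 62.7
```

```bash
python3 s.py
```

```text
7.08 pos [582.2  49.4 112.2] yaw 22.39 F [1.1 2.5 5.7] T [ 0.469 -0.184  0.076] w 8.5 g 62.73365020751953 j6 -0.4330610969410351 -0.08769462117925286
```

Call:
play_rows --pt "0 0 0" --pt "0 0 0" --pt "0 0 0" --pt "0 0 0" --turn '[-1.5, -1.5, -1.5, -1.5]'

```text
time: 7.58
tool_pos: [0.5823, 0.0494, 0.1122]
tool_rot: [0.001, 0.599, 0.801, 0.0]
contact_force: [1.4, 1.8, 4.2]
gripper_width: 0.096
grasp_force: 62.7
```

```bash
python3 s.py
```

```text
7.58 pos [582.3  49.4 112.2] yaw 16.39 F [1.4 1.8 4.2] T [ 0.467 -0.368  0.115] w 8.2 g 62.67241716384888 j6 -0.3283059164898434 -0.08617842569947243
```

Call:
play_rows --pt "0 0 0" --pt "0 0 0" --pt "0 0 0" --pt "0 0 0" --turn '[-1.5, -1.5, -1.5, -1.5]'

```text
time: 8.07
tool_pos: [0.5824, 0.0495, 0.1122]
tool_rot: [0.001, 0.64, 0.768, 0.0]
contact_force: [3.4, 1.1, 6.0]
gripper_width: 0.099
grasp_force: 62.7
```

```bash
python3 s.py
```

```text
8.07 pos [582.4  49.5 112.2] yaw 10.37 F [3.4 1.1 6. ] T [ 0.362 -0.689  0.116] w 8.4 g 62.66294002532959 j6 -0.22332162084159782 -0.0844438117928803
```

Call:
play_rows --pt "0 0 0" --pt "0 0 0" --pt "0 0 0" --pt "0 0 0" --turn '[-1.5, -1.5, -1.5, -1.5]'

```text
time: 8.57
tool_pos: [0.5826, 0.0495, 0.1121]
tool_rot: [0.001, 0.68, 0.734, 0.001]
contact_force: [5.6, 1.1, 3.8]
gripper_width: 0.1
grasp_force: 62.6
```

```bash
python3 s.py
```

```text
8.57 pos [582.6  49.5 112.1] yaw 4.37 F [5.6 1.1 3.8] T [ 0.241 -0.996  0.121] w 8.5 g 62.6080584526062 j6 -0.11854892509144184 -0.0811664666980505
```

Call:
play_rows --pt "0.0007 0.0001 0" --pt "0 0 0" --pt "0 0 0" --pt "0 0 0" --turn '[-1.5, -1.5, -1.5, -1.5]'

```text
time: 9.07
tool_pos: [0.5828, 0.0495, 0.1121]
tool_rot: [0.0, 0.717, 0.697, 0.0]
contact_force: [2.8, 1.2, 5.9]
gripper_width: 0.099
grasp_force: 62.8
```

```bash
python3 s.py
```

```text
9.07 pos [582.8  49.5 112.1] yaw -1.63 F [2.8 1.2 5.9] T [ 0.258 -0.711  0.086] w 8.5 g 62.78164744377136 j6 -0.013600056758939707 -0.08448103442788124
```

Call:
play_rows --pt "0 0 0" --pt "0 0 0" --pt "0 0 0" --pt "0 0 0" --turn '[-1.5, -1.5, -1.5, -1.5]'

```text
time: 9.57
tool_pos: [0.583, 0.0495, 0.1122]
tool_rot: [0.001, 0.753, 0.658, 0.0]
contact_force: [4.8, 1.0, 5.9]
gripper_width: 0.101
grasp_force: 62.7
```

```bash
python3 s.py
```

```text
9.57 pos [583.   49.5 112.2] yaw -7.63 F [4.8 1.  5.9] T [ 0.243 -0.794  0.047] w 8.7 g 62.7357816696167 j6 0.09113478196903287 -0.08371077245101333
```

Call:
play_rows --pt "0.0006 0 0" --pt "0 0 0" --pt "0 0 0" --pt "0 0 0" --turn '[-1.5, -1.5, -1.5, -1.5]'

```text
time: 10.07
tool_pos: [0.5832, 0.0495, 0.1121]
tool_rot: [0.0, 0.786, 0.618, -0.0]
contact_force: [2.0, 1.4, 5.9]
gripper_width: 0.099
grasp_force: 62.9
```

```bash
python3 s.py
```

```text
10.07 pos [583.2  49.5 112.1] yaw -13.63 F [2.  1.4 5.9] T [ 0.165 -0.508  0.092] w 8.4 g 62.87504196166992 j6 0.19584633880285637 -0.08640222251415253
```

Call:
play_rows --pt "0 0 0" --pt "0 0 0" --pt "0 0 0" --pt "0 0 0" --turn '[-1.5, -1.5, -1.5, -1.5]'

```text
time: 10.58
tool_pos: [0.5834, 0.0494, 0.1122]
tool_rot: [0.0, 0.817, 0.576, -0.0]
contact_force: [3.7, 1.3, 6.5]
gripper_width: 0.097
grasp_force: 62.8
```

```bash
python3 s.py
```

```text
10.57 pos [583.4  49.4 112.2] yaw -19.63 F [3.7 1.3 6.5] T [ 0.131 -0.636  0.104] w 8.3 g 62.82006025314331 j6 0.3005852552666704 -0.08570760721340775
```

Call:
play_rows --pt "0.0004 0 0" --pt "0 0 0" --pt "0 0 0" --pt "0 0 0" --turn '[-1.5, -1.5, -1.5, -1.5]'

```text
time: 11.08
tool_pos: [0.5835, 0.0493, 0.1122]
tool_rot: [0.0, 0.846, 0.533, -0.0]
contact_force: [2.4, 0.9, 7.5]
gripper_width: 0.1
grasp_force: 62.9
```

```bash
python3 s.py
```

```text
11.07 pos [583.5  49.3 112.2] yaw -25.63 F [2.4 0.9 7.5] T [ 0.08  -0.496  0.134] w 8.6 g 62.90821552276611 j6 0.40534378201535837 -0.08719585603103042
```

Call:
play_rows --pt "0 0 0" --pt "0 0 0" --pt "0 0 0" --pt "0 0 0" --turn '[-1.5, -1.5, -1.5, -1.5]'

```text
time: 11.58
tool_pos: [0.5837, 0.0492, 0.1122]
tool_rot: [0.001, 0.873, 0.488, -0.0]
contact_force: [2.8, 0.5, 7.3]
gripper_width: 0.099
grasp_force: 62.8
```

```bash
python3 s.py
```

```text
11.57 pos [583.7  49.2 112.2] yaw -31.63 F [2.8 0.5 7.3] T [ 0.033 -0.615  0.056] w 8.4 g 62.84592032432556 j6 0.5101080812506793 -0.08649406023323536
```

Call:
play_rows --pt "0.0003 0 0" --pt "0 0 0" --pt "0 0 0" --pt "0 0 0" --turn '[-1.5, -1.5, -1.5, -1.5]'

```text
time: 12.08
tool_pos: [0.5838, 0.0492, 0.1121]
tool_rot: [0.001, 0.897, 0.441, -0.0]
contact_force: [2.4, -0.0, 5.7]
gripper_width: 0.098
grasp_force: 62.9
```

```bash
python3 s.py
```

```text
12.07 pos [583.8  49.2 112.1] yaw -37.63 F [ 2.4 -0.   5.7] T [ 0.048 -0.545  0.12 ] w 8.4 g 62.901692390441895 j6 0.6147968515715728 -0.08729352615773678
```

Call:
play_rows --pt "0 0 0" --pt "0 0 0" --pt "0 0 0" --pt "0 0 0" --turn '[-1.5, -1.5, -1.5, -1.5]'

```text
time: 12.58
tool_pos: [0.5839, 0.0491, 0.1122]
tool_rot: [0.001, 0.919, 0.394, -0.0]
contact_force: [2.7, 0.2, 6.7]
gripper_width: 0.097
grasp_force: 62.9
```

```bash
python3 s.py
```

```text
12.57 pos [583.9  49.1 112.2] yaw -43.63 F [2.7 0.2 6.7] T [-0.086 -0.567  0.119] w 8.3 g 62.8564453125 j6 0.719524376050108 -0.07806188659742475
```

Call:
play_rows --pt "0.0002 -0.0001 0" --pt "0 0 0" --pt "0 0 0" --pt "0 0 0" --turn '[-1, -1, -1, -1]'

```text
time: 13.08
tool_pos: [0.584, 0.049, 0.1122]
tool_rot: [0.001, 0.932, 0.362, -0.0]
contact_force: [2.2, -0.2, 6.9]
gripper_width: 0.095
grasp_force: 62.9
```

```bash
python3 s.py
```

```text
13.07 pos [584.   49.  112.2] yaw -47.6 F [ 2.2 -0.2  6.9] T [-0.085 -0.5    0.127] w 8.1 g 62.89304852485657 j6 0.7887763499516244 0.019514612504281104
```

Call:
play_rows --pt "0 0 0" --pt "0 0 0" --pt "0 0 0" --pt "0 0 0" --turn '[-1, -1, -1, -1]'

```text
time: 13.58
tool_pos: [0.5841, 0.0489, 0.1122]
tool_rot: [0.001, 0.944, 0.329, -0.0]
contact_force: [2.6, -1.1, 7.0]
gripper_width: 0.101
grasp_force: 62.9
```

```bash
python3 s.py
```

```text
13.57 pos [584.1  48.9 112.2] yaw -51.59 F [ 2.6 -1.1  7. ] T [-0.167 -0.567  0.184] w 8.6 g 62.87079691886902 j6 0.8584431694776238 0.0643100612796843
```

Call:
play_rows --pt "0 0 0" --pt "0 0 0" --pt "0 0 0" --turn '[-1, -1, -1]'

```text
time: 13.95
tool_pos: [0.5841, 0.0488, 0.1121]
tool_rot: [0.001, 0.953, 0.304, -0.0]
contact_force: [3.4, -1.0, 6.4]
gripper_width: 0.096
grasp_force: 62.9
```

```bash
python3 s.py
```

```text
13.95 pos [584.1  48.8 112.1] yaw -54.59 F [ 3.4 -1.   6.4] T [-0.164 -0.575  0.26 ] w 8.2 g 62.859803438186646 j6 0.9107505366445121 0.098585095256567
```

Call:
play_rows --pt "0 0 0" --turn '[-1]'

```text
time: 14.08
tool_pos: [0.5842, 0.0488, 0.1122]
tool_rot: [0.001, 0.955, 0.296, -0.0]
contact_force: [3.2, -1.5, 6.3]
gripper_width: 0.103
grasp_force: 62.9
```

```bash
python3 s.py
```

```text
14.07 pos [584.2  48.8 112.2] yaw -55.59 F [ 3.2 -1.5  6.3] T [-0.177 -0.594  0.26 ] w 8.8 g 62.85728216171265 j6 0.928168930043526 0.1101499842479825
```

Call:
play_rows --pt "0 0 0" --pt "0 0 0" --pt "0 0 0" --pt "0 0 0" --turn '[0, 0, 0, 0]'

```text
time: 14.58
tool_pos: [0.5842, 0.0488, 0.1122]
tool_rot: [0.001, 0.955, 0.296, -0.0]
contact_force: [2.1, -0.5, 7.0]
gripper_width: 0.1
grasp_force: 62.8
```

Call:
play_rows --pt "0 0 0" --pt "0 0 0" --pt "0 0 0" --pt "0 0 0" --turn '[0, 0, 0, 0]' --hand 0.03

```text
time: 15.08
tool_pos: [0.5835, 0.0496, 0.1112]
tool_rot: [-0.0, 0.955, 0.296, -0.001]
contact_force: [0.3, 0.4, -0.6]
gripper_width: 0.348
grasp_force: 0.0
```

```bash
python3 s.py
```

```text
15.07 pos [583.5  49.6 111.2] yaw -55.54 F [ 0.3  0.4 -0.6] T [-0.069  0.008 -0.025] w 29.7 g 0.0 j6 0.9271881047322315 0.0011840091974590905
```

Call:
play_rows --pt "0 0 0.02" --pt "0 0 0.03" --pt "0.006 0.039 0" --pt "0.0065 0.039 0" --pt "0 0 0" --pt "0 0 -0.025" --pt "0 0 -0.025" --pt "0 0 0" --turn '[0, 0, -10, -10, -10, -9.5, 0, 0]'

```text
time: 16.08
tool_pos: [0.5953, 0.1276, 0.1108]
tool_rot: [0.0, 0.999, -0.044, -0.002]
contact_force: [0.4, 0.2, -0.9]
gripper_width: 0.348
grasp_force: 0.0
```

```bash
python3 s.py;python3 - <<'E'
from h import *
s=state(); im=grab_frame("side")[:,:,::-1]; c=proj("side",[s["tool_pos"]])[0].astype(int)
cv2.imwrite("pics/g2.png",cv2.resize(im[c[1]-70:c[1]+50,c[0]-70:c[0]+70],None,fx=4,fy=4,interpolation=cv2.INTER_CUBIC))
E
```

```text
16.07 pos [595.3 127.6 110.8] yaw -95.02 F [ 0.4  0.2 -0.9] T [-0.029  0.005  0.029] w 29.7 g 0.0 j6 1.7474382328207854 0.005542192957364023
```

View pics/g2.png

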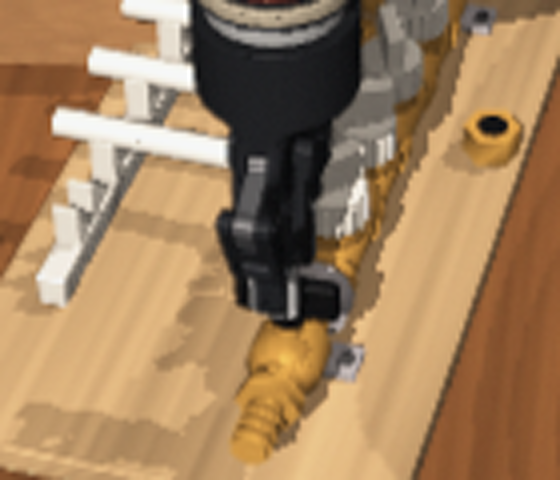

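Call:
play_rows --pt "0 0 -0.01" --pt "0 0 -0.01" --pt "0 0 0" --turn '[0, 0, 0]'

```text
time: 16.5
tool_pos: [0.5958, 0.1275, 0.0907]
tool_rot: [0.0, 0.999, -0.044, -0.001]
contact_force: [0.1, -0.5, -0.2]
gripper_width: 0.352
grasp_force: 0.0
```

Call:
play_rows --pt "0 0 0" --pt "0 0 0" --turn '[0, 0]' --hand 0.018

```text
time: 16.75
tool_pos: [0.5964, 0.1271, 0.0917]
tool_rot: [0.001, 0.999, -0.044, -0.0]
contact_force: [-0.4, -3.5, -1.6]
gripper_width: 0.216
grasp_force: 1.4
```

```bash
python3 s.py
```

```text
16.75 pos [596.4 127.1  91.7] yaw -95.03 F [-0.4 -3.5 -1.6] T [-0.453  0.054 -0.005] w 18.4 g 1.3656479492783546 j6 1.7474709031110034 0.002365740219829604
```

Call:
play_rows --pt "0 0 0" --pt "0 0 0" --pt "0 0 0" --turn '[0, 0, 0]' --hand 0.0

```text
time: 17.12
tool_pos: [0.5964, 0.127, 0.0919]
tool_rot: [0.001, 0.999, -0.044, -0.0]
contact_force: [-3.1, -5.5, 1.2]
gripper_width: 0.162
grasp_force: 58.6
```

```bash
python3 s.py
```

```text
17.12 pos [596.4 127.   91.9] yaw -95.03 F [-3.1 -5.5  1.2] T [-0.783  0.379  0.012] w 13.9 g 58.57769429683685 j6 1.7474167344066167 0.01129629963543266
```

Call:
play_rows --pt "0 0 0" --pt "0 0 0" --pt "0 -0.0015 0.006" --pt "0 0 0" --turn '[0, 0, 0, 0]' --hand 0.026

```text
time: 17.62
tool_pos: [0.5973, 0.1264, 0.099]
tool_rot: [-0.0, 0.999, -0.044, 0.001]
contact_force: [-0.3, -0.4, 0.1]
gripper_width: 0.305
grasp_force: 0.0
```

Call:
play_rows --pt "0 0 0" --pt "0 0 0" --pt "0 0 0" --pt "0 0 0" --turn '[0, 0, 0, 0]' --hand 0.0

```text
time: 18.12
tool_pos: [0.5969, 0.1267, 0.0984]
tool_rot: [-0.001, 0.999, -0.044, 0.0]
contact_force: [-1.5, 3.4, 4.2]
gripper_width: 0.087
grasp_force: 61.7
```

```bash
python3 s.py
```

```text
18.12 pos [596.9 126.7  98.4] yaw -95.03 F [-1.5  3.4  4.2] T [0.645 0.134 0.017] w 7.4 g 61.738227009773254 j6 1.7450318832286627 -0.0510470406152308
```

Call:
play_rows --pt "-0.0002 0.0004 0" --pt "0 0 0" --pt "0 0 0" --pt "0 0 0" --pt "0 0 0" --pt "0 0 0" --pt "0 0 0" --pt "0 0 0" --turn '[3, 3, 3, 3, 3, 3, 3, 3]'

```text
time: 19.12
tool_pos: [0.5967, 0.1278, 0.0983]
tool_rot: [-0.001, 0.986, 0.166, 0.001]
contact_force: [0.3, 6.4, 4.0]
gripper_width: 0.088
grasp_force: 61.7
```

```bash
python3 s.py
```

```text
19.12 pos [596.7 127.8  98.3] yaw -70.94 F [0.3 6.4 4. ] T [ 0.996  0.059 -0.06 ] w 7.5 g 61.69173181056976 j6 1.3252464596121243 0.2451715897768736
```

Call:
play_rows --pt "0 0 0" --pt "0 0 0" --pt "0 0 0" --pt "0 0 0" --pt "0 0 0" --pt "0 0 0" --turn '[3, 3, 3, 3, 3, 3]'

```text
time: 19.88
tool_pos: [0.5963, 0.1284, 0.0983]
tool_rot: [-0.002, 0.948, 0.318, 0.001]
contact_force: [-2.6, 8.9, 4.1]
gripper_width: 0.09
grasp_force: 61.8
```

```bash
python3 s.py
```

```text
19.88 pos [596.3 128.4  98.3] yaw -52.93 F [-2.6  8.9  4.1] T [ 1.289  0.278 -0.065] w 7.7 g 61.789310574531555 j6 1.0110863819552005 0.24107680656015873
```

Follow the lateral force and continue.

Call:
play_rows --pt "-0.0004 0.0008 0" --pt "0 0 0" --pt "0 0 0" --pt "0 0 0" --pt "0 0 0" --pt "0 0 0" --turn '[3, 3, 3, 3, 3, 3]'

```text
time: 20.62
tool_pos: [0.5958, 0.129, 0.0983]
tool_rot: [-0.002, 0.887, 0.462, 0.001]
contact_force: [-2.0, 7.5, 5.1]
gripper_width: 0.083
grasp_force: 61.9
```

```bash
python3 s.py
```

```text
20.62 pos [595.8 129.   98.3] yaw -34.93 F [-2.   7.5  5.1] T [ 1.171  0.365 -0.131] w 7.0 g 61.87530755996704 j6 0.6983109355625585 0.24453425779938698
```

Call:
play_rows --pt "-0.0005 0.0003 0" --pt "0 0 0" --pt "0 0 0" --pt "0 0 0" --pt "0 0 0" --turn '[3, 3, 3, 3, 3]'

```text
time: 21.25
tool_pos: [0.5952, 0.1294, 0.0984]
tool_rot: [-0.002, 0.819, 0.574, 0.001]
contact_force: [-2.6, 6.8, 5.4]
gripper_width: 0.089
grasp_force: 61.9
```

```bash
python3 s.py
```

```text
21.25 pos [595.2 129.4  98.4] yaw -19.93 F [-2.6  6.8  5.4] T [ 1.156  0.456 -0.151] w 7.6 g 61.914600133895874 j6 0.43703634046768725 0.24712328799068928
```

Call:
play_rows --pt "-0.0003 0.0006 0" --pt "0 0 0" --pt "0 0 0" --pt "0 0 0" --turn '[2, 2, 2, 2]'

```text
time: 21.75
tool_pos: [0.5948, 0.1295, 0.0983]
tool_rot: [-0.001, 0.777, 0.63, 0.0]
contact_force: [-2.1, 6.2, 5.5]
gripper_width: 0.087
grasp_force: 62.0
```

```bash
python3 s.py
```

```text
21.75 pos [594.8 129.5  98.3] yaw -11.96 F [-2.1  6.2  5.5] T [ 0.93   0.467 -0.133] w 7.4 g 61.959965229034424 j6 0.2990360188031688 0.1361084310337901
```

Call:
play_rows --pt "0 0 0" --pt "0 0 0" --turn '[1, 1]'

```text
time: 22.0
tool_pos: [0.5947, 0.1295, 0.0983]
tool_rot: [-0.001, 0.766, 0.643, 0.0]
contact_force: [-3.2, 5.5, 6.2]
gripper_width: 0.088
grasp_force: 62.0
```

```bash
python3 s.py
```

```text
22.0 pos [594.7 129.5  98.3] yaw -9.99 F [-3.2  5.5  6.2] T [ 0.944  0.56  -0.093] w 7.5 g 61.97838306427002 j6 0.2646618366185081 0.022066678502596915
```

Call:
play_rows --pt "0 0 0" --pt "0 0 0" --pt "0 0 0" --turn '[1, 0, 0]'

```text
time: 22.38
tool_pos: [0.5947, 0.1295, 0.0984]
tool_rot: [-0.001, 0.76, 0.649, 0.0]
contact_force: [-2.6, 6.1, 6.5]
gripper_width: 0.088
grasp_force: 62.0
```

Call:
play_rows --pt "0 0 0" --pt "0 0 0" --pt "0 0 0" --pt "0 0 0.03" --pt "0 0 0.05" --pt "0 0 0.05" --turn '[0, 0, 0, 0, 0, 0]' --hand 0.026

```text
time: 23.12
tool_pos: [0.5948, 0.1279, 0.2285]
tool_rot: [-0.0, 0.761, 0.649, -0.001]
contact_force: [1.4, 0.1, 0.2]
gripper_width: 0.295
grasp_force: 0.0
```

Call:
play_rows --pt "-0.04 0.04 0" --pt "-0.04 0.04 0" --pt "-0.04 0.04 0" --pt "-0.04 0.04 0" --pt "0 0.06 0" --pt "0 0.06 0" --pt "0 0 0" --pt "0 0 0" --turn '[0, 0, 0, 0, 0, 0, 0, 0]'

```text
time: 24.12
tool_pos: [0.4351, 0.4079, 0.2274]
tool_rot: [0.0, 0.76, 0.649, -0.0]
contact_force: [0.1, -0.4, 0.6]
gripper_width: 0.301
grasp_force: 0.0
```

```bash
python3 s.py
python3 - <<'E'
from h import *
a=grab_frame("top")[:,:,::-1];b=grab_frame("side")[:,:,::-1]
cv2.imwrite("pics/f.png",np.hstack([cv2.resize(a[160:240,240:340],(400,320),interpolation=3),cv2.resize(b[200:300,230:355],(400,320),interpolation=3)]))
E
```

```text
24.12 pos [435.1 407.9 227.4] yaw -9.02 F [ 0.1 -0.4  0.6] T [-0.047 -0.009 -0.048] w 25.7 g 0.0 j6 0.7861604656550041 0.0023343458451563492
```

View pics/f.png

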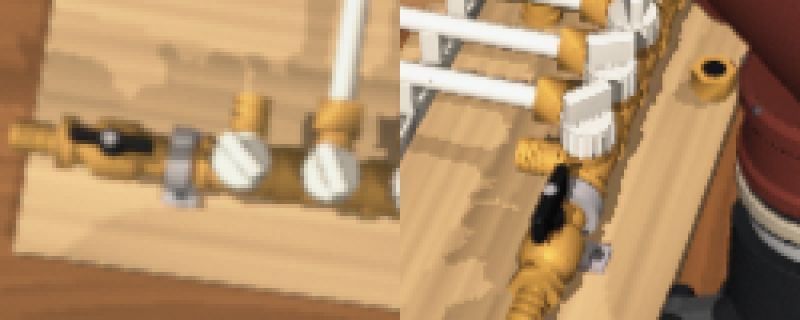

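The handle (black, crop 110,138) lies along the bar, and cap_a's wing (crop 240,160) has turned by about 125°. The neighbouring cap is unchanged and the arm is clear.

```bash
python3 -c "
from plant import *
print(job_done())"
```

```text
the job is handed in; nothing more can be done
None
```

The job is handed in: the bare outlet's valve (at y = +110 mm) was closed to about 0.18 N m of rubber torque, just under the 0.2 N m tight mark. The fill cock's handle now stands along the bar. No neighbouring valve or loose thing was knowingly touched; the judge returned no verdict.

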